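# Ready the tooth-shade stand and hold its board upright

### The arm

A 7-joint arm with a two-finger parallel gripper is mounted at the origin on the work surface. World frame = base frame: x ahead of the robot, y to its left, z up, the work surface at z = 0. Lengths are in m, angles in rad, forces in N, time in s.
With the tool pointing down it reaches from about 0.425 to 0.875 m from the base axis. Payload 4.7 kg.
Tool frame: the origin (TCP) lies midway between the tips of the shut fingers; the grasp point (between the pads) lies 19 mm behind it (ctrl.grip_point_offset is the distance from the TCP to the grasp point, in m); z points along the fingers, y is the line along which they close (so a half turn about z gives the same grasp; the last joint's range is limited). The gripper opens to 87 mm and grips with 3 to 60 N. Pads are 19 mm wide; open, the fingers measure 117 mm over their backs; the gripper's body (75 mm by 190 mm) begins 51 mm behind the grasp point.
Start: joints at [-1.183, 0.321, -0.07, 1.45, 0.023, 1.371, -0.057], TCP at [0.237, 0.605, 0.223] pointing down, gripper open.
Joint ranges: [-2.86, 2.86], [-0.3, 2.09], [-1.38, 1.24], [0.06, 2.45], [-1.56, 4.7], [0.09, 2.05], [-2.69, 2.69]. Speed limits (rad/s): [2.57, 2.57, 3.14, 3.14, 3.14, 3.14, 3.14].

### API

Orientations are given as a rotation vector (axis times angle).
In Python, from bench import ctrl gives the robot as it stands. The module is installed in compiled form; this text tells all that it offers.
- The arm moves only by the shell command python3 -m handwheel 'ROWS' [OPENING] [FORCE]. ROWS is JSON, a list of rows, each an object of numbers: "x", "y", "z": the shift along the tool's x, y, z in m; "wx", "wy", "wz": the turn, a rotation vector about the tool's x, y, z in degrees. A call has 1 to 10 rows; each row is the pose to reach, as a shift and turn from the pose commanded when the call began, along the tool's axes at that moment; what a row does not reach only later rows make up. A row lasts 1/12 s, in which the tool goes at most 41.7 mm and 7.16 degrees, less where a joint would pass 70% of its speed; a pose out of reach is approached as far as the arm can. A call with a gripper value outside its range is refused whole. OPENING is the finger opening in m, from 0 to 0.087, set as the call begins (- or left out, the last holds). The fingers move at their own pace and stop on an object; FORCE is the grip in N (left out, the last holds). Time passes only in rows, so rows that repeat a pose let the fingers close. It gives the time, the measured TCP pose, the force, the opening and the grip force at its end, in the units of the state.
- ctrl.get_state(): the state, without advancing time (a new reading comes with each control period).
- ctrl.get_image(name): name is "side" or "top" or "wrist"; returns a dict with "image" (420x560x3 uint8, red, green, blue), "K" (3x3 intrinsics, pixels), "world_to_cam" (4x4, takes a point from world to camera coordinates); the wrist camera has in their place "hand_eye" (4x4, takes a point from camera to tool coordinates, whose origin is the TCP and whose axes are the flange's). Camera axes: x right, y down, z forward; pixel columns grow to the right and rows downward; lengths in m; the calibration is good to about 2 mm. A picture is of the moment at which its call begins: read the wrist's pose just before it. There is no depth.
- ctrl.close_job(): hands the job in; it is judged then, once.
The state is a dict: "time": time; "joint_positions": joint angles; "qd": joint speeds; "joint_torque": joint torques, N m; "position": TCP position; "tool_rot": TCP orientation; "ft_force": force on the tool from outside, world axes, zero at the start; "torque": the same for the moment, N m; "grip_width": opening from 0.0 (shut) to 1.0 (fully open); "grip_force": force on a finger pad.
Only numpy, scipy, OpenCV 4.12 (cv2) and the standard library are available. Lean on these libraries where they do the work, as an engineer would, in place of code of your own. Each camera call takes 0.05 s, during which the arm holds its last target. There are 200 camera calls.

### The job

Get the tooth-shade stand ready for its hub to be tightened: first push its open kit drawer fully home so that it seats at its detent, next flip the kickstand at the board's side back over centre so that it snaps fully down, and then bring the leaning shade board upright by the board itself, with the gripper's fingers off the kickstand. Finish while still holding the board upright: the hub is loose and its spring tips the board back if let go. Leave the other things on the bench where they are.

Things in the scene. Friction and masses are not known exactly. Their poses are not given: they have to be found in the camera images.
- stand_base: white plastic base box of the shade stand, fixed to the bench, 150 mm deep (own x) x 260 wide (own y) x 70 tall (flat top 70 mm above the bench); origin: centre of its underside; own x points away from its drawer side, turned from the robot's x by the yaw. On its top, 20 mm towards the drawer side of its middle, two steel posts (reaching 105 mm above the bench) carry the hub of the board.
- kit_drawer (a joint): grey kit drawer in the base, how far it stands out (m): 0 = home and seated, up to 0.06. It slides out along the base's -x, towards the robot. A spring detent is met about 10 mm before home, is crossed 5 mm before home and then draws the drawer the rest of the way; pushing takes about 2 N in general and up to about 8 N over the detent. Starts 25 to 50 mm out.
- drawer_face (a point): centre of the flat outer face of the drawer front (256 mm wide, 56 mm tall, centre 36 mm above the bench; its lower edge is 8 mm and its upper edge 64 mm above the bench). Moves with the drawer.
- board (a joint): lean of the shade board about its hub (rad): 0 = upright, positive = leaning back, away from the robot (top towards the base's +x), range -0.25 (forward) to 0.30. It starts leaning back on its stop at about 0.30, and a spring in the hub always pulls it back there: about 2 N at its top rail holds it upright, and let go it falls back.
- board_hub (a point): the board's hinge axis at its middle, 95 mm above the bench; the axis lies along the base's y. Its own z axis points up along the board, its own y along the hinge, its own x out of the board's back. Turns with the board.
- board_top (a point): middle of the top edge of the board, 170 mm up the board from the hub; same axes as board_hub. The board is an aluminium frame 170 mm wide with a grey panel carrying tooth-shade tabs on its front (robot) side; its top rail is 12 mm thick (own x), 170 mm long (own y) and 20 mm tall, and below it the panel is 6 mm thick with side rails 12 mm thick. Tabs end 40 mm below the top edge.
- kickstand (a joint): angle of the kickstand from its folded place (rad): 0 = folded, pointing straight up along the board's right edge (the -y edge as seen from the robot); grows as its toe swings back (away from the robot) and down; 2.2 = fully down on its stop, with the toe just over the base's top behind the board. An over-centre spring holds it at 0, turns over at about 0.5 and from there snaps it down by itself to 2.2. Swinging it from folded takes 1 to 2 N at the toe.
- kickstand_pivot (a point): the kickstand's pivot, on the board's right side: 110 mm to -y of the board's middle and 70 mm up the board from the hub; axis along the base's y. A black pivot housing (38 x 18 x 50 mm) fills the room between the board edge and the leg here. Its own z points along the leg to the toe.
- kickstand_toe (a point): middle of the kickstand's rubber toe, a bar 12 mm thick and 40 mm long lying along the base's y, at the end of the 10 mm thick steel leg, 105 mm from the pivot. The toe sticks out sideways from the leg to -y, 107 to 147 mm from the board's middle, so it stands clear of the board's edge (at 85 mm).
- cast_low: bystander, loose: plaster tooth cast, block 58 x 62 x 26 mm with teeth to 37 mm; origin: centre of its underside. Leave it alone.
- cast_tall: bystander, loose: plaster tooth cast, block 58 x 62 x 40 mm with teeth to 51 mm; origin: centre of its underside. Leave it alone.
- small_jar: bystander, loose: white jar, 42 mm across, 45 mm tall; origin: centre of its underside. Leave it alone.
- spatula: bystander, loose: mixing spatula about 160 mm long lying along its own x; origin: centre of its underside. Leave it alone.
- glaze_pot: bystander, loose: small white ceramic pot, 32 mm across, 26 mm tall, standing on the base's top behind the board; origin: centre of its underside. Leave it alone.

How it is judged:
By the outcome, as a careful person would: the job done as asked, in the order asked, and still so for the second after the job is handed in, while the arm keeps its last pose, push and grip.
It also fails if it takes over 61 s, if anything falls off the work surface, if the arm or the gripper's body presses on something with over 40 N, if the wrist force passes 120 N, or if a joint passes its speed limit or range.

## Working session

There is one attempt and no reset: what is moved stays moved. The work goes in short steps, Python scripts to look and compute and a shell command to move; the robot and the scene stay as the last step left them, time stands still between calls to the robot, and variables do not carry over. Pictures are saved under pics/ and viewed, at most 12 in all, crops included, and the job is handed in when it is done.

```bash
mkdir -p pics; python3 - <<'E'
from bench import ctrl
import cv2
s=ctrl.get_state();print(s['time'],s['position'],s['tool_rot'],s['grip_width'])
for n in('side','top'):
    d=ctrl.get_image(n);cv2.imwrite(f'pics/{n}0.png',cv2.resize(d['image'][:,:,::-1],(784,588),interpolation=cv2.INTER_CUBIC));print(n,d['K'].round(1).tolist(),d['world_to_cam'].round(3).tolist())
E
```

```text
0.0 [0.23720299 0.60457912 0.22147309] [-5.83698887e-01 -3.08663824e+00  2.93717338e-03] 0.9991159825664855
side [[391.6, 0.0, 281.5], [0.0, 391.6, 209.5], [0.0, 0.0, 1.0]] [[0.862, 0.506, 0.008, -0.474], [0.284, -0.471, -0.835, 0.031], [-0.419, 0.722, -0.55, 1.174], [0.0, 0.0, 0.0, 1.0]]
top [[460.9, 0.0, 280.8], [0.0, 460.9, 210.2], [0.0, 0.0, 1.0]] [[0.001, -1.0, -0.016, 0.054], [-0.99, 0.001, -0.139, 0.564], [0.139, 0.016, -0.99, 1.165], [0.0, 0.0, 0.0, 1.0]]
```

View pics/side0.png

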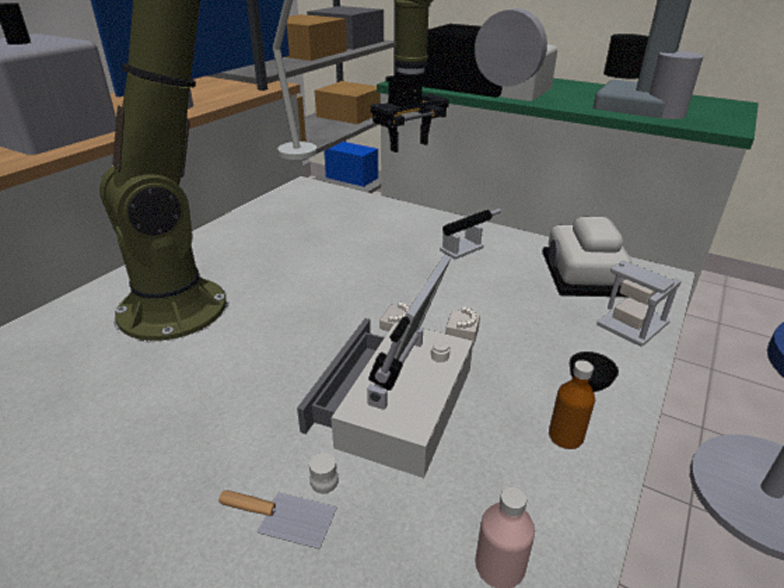

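View pics/top0.png

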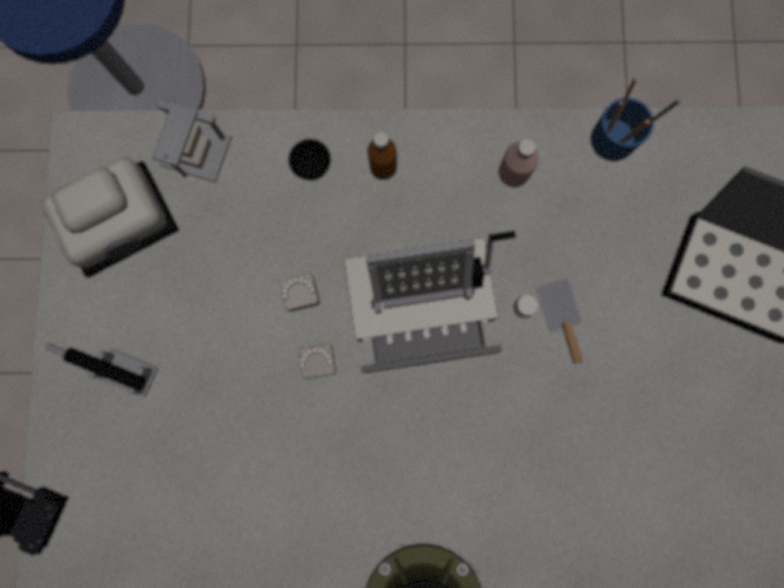

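The side view shows the base with its near top corner at about (334,418), the drawer out at (300-370, 320-430), and the glaze pot at (440,352). The top view shows the base's left corners at (346,258) and (356,336), the board's top edge from (368,251) to (472,241), the toe at (490-515,237), and the drawer edge from (363,369) to (500,351).

```bash
cat > h.py <<'E'
import numpy as np, cv2
from scipy.optimize import least_squares
from scipy.spatial.transform import Rotation as R
from bench import ctrl
def proj(d,P,W=None):
    W=d['world_to_cam'] if W is None else W
    c=P@W[:3,:3].T+W[:3,3]; c=c@d['K'].T; return c[:,:2]/c[:,2:]
def brd(th,y,up,out=0): return [-.02+up*np.sin(th)+out*np.cos(th),y,.095+up*np.cos(th)-out*np.sin(th)]
def w(p,P): # base->world
    P=np.atleast_2d(P); c,s=np.cos(p[2]),np.sin(p[2])
    return np.c_[p[0]+c*P[:,0]-s*P[:,1],p[1]+s*P[:,0]+c*P[:,1],P[:,2]]
def tool(s=None):
    s=s or ctrl.get_state(); return np.array(s['position']),R.from_rotvec(s['tool_rot'])
def intool(P): # world point -> shift in tool axes
    p,r=tool(); return r.inv().apply(np.array(P)-p)
E
python3 - <<'E'
from h import *
T=ctrl.get_image('top');S=ctrl.get_image('side')
def model(p):
    th,f=p[3],p[4]
    t=[(.075,.13,.07),(-.075,.13,.07),(-.075,-.13,.07),brd(th,.085,.17,.006),brd(th,-.085,.17,.006),brd(th,-.107,.175),brd(th,-.147,.175),(-f,.128,.064),(-f,-.128,.064)]
    s=[(-.075,-.13,.07),(-.075,-.13,0),(.075,-.13,0),(.075,-.13,.07),(.075,.13,.07),(-f,-.128,.064),(-f,-.128,.008),(-f,.128,.064)]
    return np.r_[proj(T,w(p,t)),proj(S,w(p,s))]
obs=np.array([(346,258),(356,337),(495,319),(368,251),(472,241),(490,238),(515,235),(363,369),(500,351),
 (334,418),(335,452),(426,472),(430,440),(471,343),(300,408),(304,430),(368,321)])/1.4
f=lambda p:((model(p)-obs)).ravel()
r=least_squares(f,[.6,0,.1,.3,.12],loss='soft_l1')
print(r.x.round(4));print(r.fun.reshape(-1,2).round(1) if len(r.fun)==34 else '')
p=r.x;print('toe',w(p,brd(p[3],-.127,.175)),'top',w(p,brd(p[3],0,.17)),'face',w(p,[-p[4],0,.036]))
s=ctrl.get_state();print(tool(s)[1].as_matrix().round(3).tolist(),ctrl.get_image('wrist')['hand_eye'].round(3).tolist())
E
```

```text
[0.5749 0.0053 0.1547 0.2732 0.1323]
[[-2.  -0.9]
 [-0.7  0.3]
 [ 1.6 -2.7]
 [-2.2  3.4]
 [ 1.3 -1.5]
 [-0.8  0.4]
 [-0.2 -0.3]
 [-1.4 -0.1]
 [ 0.9 -2.8]
 [-1.1 -1.1]
 [-0.1 -2.6]
 [-0.2  4.3]
 [-1.7  4.2]
 [ 2.4 -2.2]
 [-0.1  0.1]
 [-0.8  2.5]
 [-0.4 -2.5]]
toe [[ 0.62140314 -0.11602846  0.26351035]] top [[0.60050593 0.00924774 0.25869577]] face [[ 0.44419771 -0.0151224   0.036     ]]
[[-0.931, 0.365, -0.0], [0.365, 0.931, -0.001], [-0.0, -0.001, -1.0]] [[0.001, -0.963, -0.271, 0.075], [1.0, 0.0, 0.001, -0.0], [-0.001, -0.271, 0.963, -0.162], [0.0, 0.0, 0.0, 1.0]]
```

```bash
python3 - <<'E'
from h import *
a=ctrl.get_image('top')['image'][155:275,240:380,::-1];b=ctrl.get_image('side')['image'][175:350,205:345,::-1]
a=cv2.resize(a,None,fx=2.8,fy=2.8,interpolation=cv2.INTER_CUBIC);b=cv2.resize(b,None,fx=2.8,fy=2.8,interpolation=cv2.INTER_CUBIC)
o=np.zeros((490,784,3),np.uint8);o[:a.shape[0],:392]=a;o[:,392:]=b;cv2.imwrite('pics/c1.png',o)
E
```

```text
(no output)
```

View pics/c1.png

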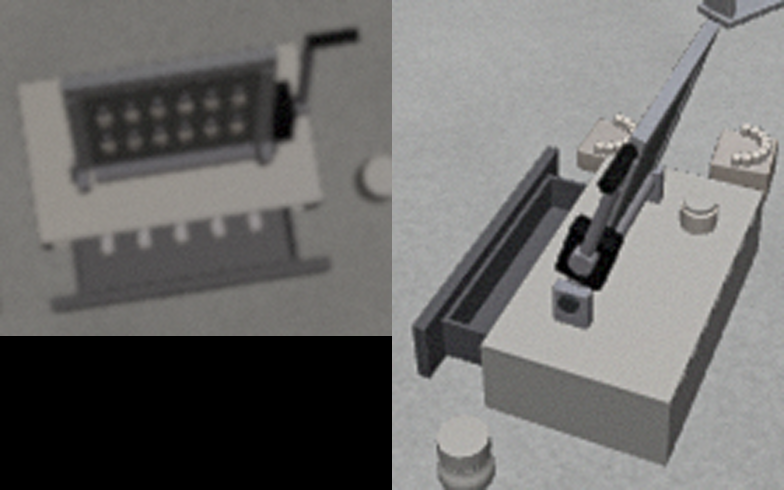

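```bash
cat > fit.py <<'E'
from h import *
T=ctrl.get_image('top');S=ctrl.get_image('side')
def model(p):
    th,f=p[3],p[4]
    t=[(.075,.13,.07),(-.075,.13,.07),(-.075,-.13,.07),brd(th,.085,.17,.006),brd(th,-.085,.17,.006),brd(th,-.107,.175),brd(th,-.147,.175),(-f,.128,.064),(-f,-.128,.064)]
    s=[(-.075,-.13,.07),(-.075,-.13,0),(.075,-.13,0),(.075,-.13,.07),(.075,.13,.07),(-f,-.128,.064),(-f,-.128,.008),(-f,.128,.064),brd(th,-.127,.175)]
    return np.r_[proj(T,w(p,t)),proj(S,w(p,s))]
o1=np.array([(20,85),(42,243),(322,201),(65,80),(277,50),(307,42),(357,34),(53,303),(330,264)])/2.8+(240,155)
o2=(np.array([(486,348),(487,405),(667,464),(669,401),(760,190),(414,328),(418,374),(556,150),(618,168)])-(392,0))/2.8+(205,175)
obs=np.r_[o1,o2]
r=least_squares(lambda p:(model(p)-obs).ravel(),[.6,0,.1,.3,.12],loss='soft_l1')
p=r.x;np.save('p.npy',p)
if __name__=='__main__':
    print(p.round(4));print(r.fun.reshape(-1,2).round(1))
    print('toe',w(p,brd(p[3],-.127,.175)),'top',w(p,brd(p[3],0,.17)),'face',w(p,[-p[4],0,.036]))
    wr=ctrl.get_image('wrist');print(wr['hand_eye'].tolist())
E
python3 fit.py
```

```text
[0.5722 0.0038 0.1574 0.2916 0.1314]
[[-1.5 -0.8]
 [-0.7  0.4]
 [ 0.9 -0.7]
 [-2.1 -0.8]
 [-0.1 -2.3]
 [-0.   0.2]
 [ 0.5  0.1]
 [-0.4  1.1]
 [ 0.9 -0.9]
 [-2.5 -1.7]
 [-1.1  0.7]
 [-0.5  0.7]
 [ 0.2  0.2]
 [ 1.  -0.2]
 [ 0.3 -0.4]
 [ 1.1  1.3]
 [-2.2 -1.7]
 [-1.  -0.5]]
toe [[ 0.62205912 -0.11690753  0.26261206]] top [[0.60073377 0.00829748 0.25782314]] face [[ 0.44244411 -0.01682291  0.036     ]]
[[0.0005800055530274724, -0.962512186768177, -0.27123781800534175, 0.07497889730886022], [0.9999996194495748, 0.00038150051934315074, 0.0007845750815452377, -0.00041156805255027074], [-0.0006516857089874362, -0.271238169843579, 0.9625120417561752, -0.16240190148223907], [0.0, 0.0, 0.0, 1.0]]
```

```bash
cat >> h.py <<'E'
def go(P,mode,tilt=0): # P in base frame; mode 'd': tool y=base y ; 'r': tool y=base x; tilt: tool leans with board
    p=np.load('p.npy'); c,s=np.cos(p[2]),np.sin(p[2]); ex=np.array([c,s,0]);ey=np.array([-s,c,0]);ez=np.array([0,0,1.])
    if mode=='d': M=np.c_[-ex,ey,-ez]
    else:
        X=ex*np.cos(tilt)-ez*np.sin(tilt); Z=-(ex*np.sin(tilt)+ez*np.cos(tilt)); M=np.c_[np.cross(X,Z),X,Z]
    q,r=tool(); sft=r.inv().apply(w(p,P)[0]-q); rv=np.degrees((r.inv()*R.from_matrix(M)).as_rotvec())
    print('target',w(p,P)[0].round(3),'shift',sft.round(4),'rot',rv.round(1))
E
python3 - <<'E'
from h import *
print(intool([.36,.3,.23]));go([-.165,-.08,.2],'d');go([-.165,-.08,.2],'r')
E
```

```text
[-0.2255723  -0.23925739 -0.00744888]
target [ 0.422 -0.101  0.2  ] shift [-0.4296 -0.5901  0.0226] rot [ -0.    0.  -30.4]
target [ 0.422 -0.101  0.2  ] shift [-0.4296 -0.5901  0.0226] rot [ 0.   0.  59.6]
```

```bash
python3 -m handwheel '[{"x":-0.225,"y":-0.24,"z":-0.007,"wz":-15},{"x":-0.225,"y":-0.24,"z":-0.007,"wz":-15},{"x":-0.225,"y":-0.24,"z":-0.007,"wz":-15},{"x":-0.225,"y":-0.24,"z":-0.007,"wz":-15},{"x":-0.225,"y":-0.24,"z":-0.007,"wz":-30},{"x":-0.225,"y":-0.24,"z":-0.007,"wz":-30},{"x":-0.225,"y":-0.24,"z":-0.007,"wz":-30},{"x":-0.225,"y":-0.24,"z":-0.007,"wz":-30},{"x":-0.225,"y":-0.24,"z":-0.007,"wz":-30}]' 0 20; python3 -c "
from h import *
go([-.165,-.08,.2],'d')"
```

```text
target [ 0.422 -0.101  0.2  ] shift [-0.4296 -0.5901  0.0226] rot [ -0.    0.  -30.4]invalid input at $[0]: expected keys x, y, z, wx, wy, wz
```

```bash
python3 -m handwheel '[{"x":-0.225,"y":-0.24,"z":-0.007,"wx":0,"wy":0,"wz":-30},{"x":-0.225,"y":-0.24,"z":-0.007,"wx":0,"wy":0,"wz":-30},{"x":-0.225,"y":-0.24,"z":-0.007,"wx":0,"wy":0,"wz":-30},{"x":-0.225,"y":-0.24,"z":-0.007,"wx":0,"wy":0,"wz":-30},{"x":-0.225,"y":-0.24,"z":-0.007,"wx":0,"wy":0,"wz":-30},{"x":-0.225,"y":-0.24,"z":-0.007,"wx":0,"wy":0,"wz":-30},{"x":-0.225,"y":-0.24,"z":-0.007,"wx":0,"wy":0,"wz":-30},{"x":-0.225,"y":-0.24,"z":-0.007,"wx":0,"wy":0,"wz":-30},{"x":-0.225,"y":-0.24,"z":-0.007,"wx":0,"wy":0,"wz":-30},{"x":-0.225,"y":-0.24,"z":-0.007,"wx":0,"wy":0,"wz":-30}]' 0 20; python3 -c "
from h import *
go([-.165,-.08,.2],'d')"
```

```text
time: 1.33
position: [0.3604, 0.2976, 0.2302]
tool_rot: [-0.227, 3.132, 0.002]
ft_force: [-0.7, 1.2, -0.4]
grip_width: 0.324
grip_force: 0.0
target [ 0.422 -0.101  0.2  ] shift [-0.0033 -0.4034  0.0297] rot [ 0.1  0.1 -0.7]
```

```bash
python3 -m handwheel '[{"x":-0.003,"y":-0.403,"z":0.03,"wx":0,"wy":0,"wz":-1},{"x":-0.003,"y":-0.403,"z":0.03,"wx":0,"wy":0,"wz":-1},{"x":-0.003,"y":-0.403,"z":0.03,"wx":0,"wy":0,"wz":-1},{"x":-0.003,"y":-0.403,"z":0.03,"wx":0,"wy":0,"wz":-1},{"x":-0.003,"y":-0.403,"z":0.03,"wx":0,"wy":0,"wz":-1},{"x":-0.003,"y":-0.403,"z":0.03,"wx":0,"wy":0,"wz":-1},{"x":-0.003,"y":-0.403,"z":0.03,"wx":0,"wy":0,"wz":-1},{"x":-0.003,"y":-0.403,"z":0.03,"wx":0,"wy":0,"wz":-1},{"x":-0.003,"y":-0.403,"z":0.03,"wx":0,"wy":0,"wz":-1},{"x":-0.003,"y":-0.403,"z":0.03,"wx":0,"wy":0,"wz":-1}]'; python3 -c "
from h import *
go([-.165,-.08,.04],'d');print(ctrl.get_state()['joint_positions'])
d=ctrl.get_image('wrist');cv2.imwrite('pics/w1.png',d['image'][:,:,::-1])"
```

```text
time: 2.17
position: [0.4229, -0.1011, 0.1999]
tool_rot: [-0.261, 3.129, -0.001]
ft_force: [0.0, -0.4, -0.0]
grip_width: 0.004
grip_force: 0.0
target [ 0.422 -0.101  0.04 ] shift [0.0014 0.0003 0.1599] rot [-0.1  0.1  0.5]
[-0.5011412  -0.18813319  0.60929389  2.00224134  0.11206577  1.29417465
  1.80650486]
```

View pics/w1.png

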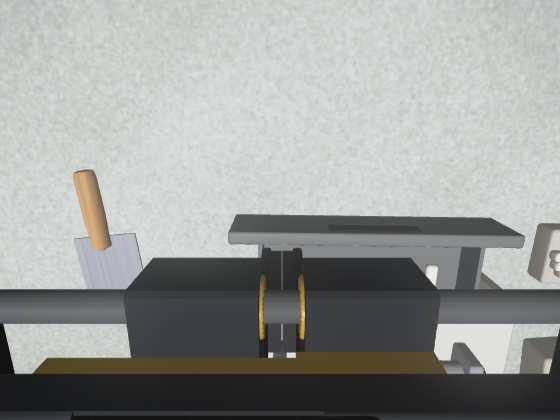

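```bash
python3 -c "
from h import *
d=ctrl.get_image('wrist');p=np.load('p.npy');q,r=tool();K=d['K'];H=d['hand_eye']
c,s=np.cos(p[2]),np.sin(p[2])
for u,v,z in[(230,234,.064),(523,236,.064),(237,215,.008),(495,220,.008)]:
  ray=r.apply(H[:3,:3]@np.linalg.solve(K,[u,v,1]));o=q+r.apply(H[:3,3]);P=o+ray*(z-o[2])/ray[2];e=P[:2]-p[:2];print(P.round(4),c*e[0]+s*e[1],-s*e[0]+c*e[1])
"
```

```text
[ 0.4588 -0.1413  0.064 ] -0.13475562115396256 -0.12552340890317912
[0.4203 0.1068 0.064 ] -0.133931775304854 0.12555549102878916
[ 0.4584 -0.1419  0.008 ] -0.13527423340537215 -0.12605046934118577
[0.4219 0.1148 0.008 ] -0.13105073379977578 0.1332183003552263
```

```bash
python3 -m handwheel '[{"x":0.002,"y":0,"z":0.04,"wx":0,"wy":0,"wz":0},{"x":0.002,"y":0,"z":0.08,"wx":0,"wy":0,"wz":0},{"x":0.002,"y":0,"z":0.12,"wx":0,"wy":0,"wz":0},{"x":0.002,"y":0,"z":0.155,"wx":0,"wy":0,"wz":0},{"x":0.002,"y":0,"z":0.16,"wx":0,"wy":0,"wz":0},{"x":0.002,"y":0,"z":0.16,"wx":0,"wy":0,"wz":0}]'; python3 -c "
from h import *
go([-.165,-.08,.04],'d');print(ctrl.get_state()['joint_positions'])"
```

```text
time: 2.77
position: [0.4188, -0.0974, 0.0381]
tool_rot: [0.265, -3.125, 0.001]
ft_force: [-0.3, 0.5, 0.2]
grip_width: 0.004
grip_force: 0.0
target [ 0.422 -0.101  0.04 ] shift [-0.0023 -0.0042 -0.0019] rot [ 0.  -0.3  0.7]
[-0.49664582  0.03599357  0.67844341  2.19282333 -0.0261468   0.92585544
  1.93748268]
```

```bash
python3 -m handwheel '[{"x":-0.008,"y":0,"z":0,"wx":0,"wy":0,"wz":0},{"x":-0.016,"y":0,"z":0,"wx":0,"wy":0,"wz":0},{"x":-0.022,"y":0,"z":0,"wx":0,"wy":0,"wz":0},{"x":-0.026,"y":0,"z":0,"wx":0,"wy":0,"wz":0},{"x":-0.030,"y":0,"z":0,"wx":0,"wy":0,"wz":0},{"x":-0.034,"y":0,"z":0,"wx":0,"wy":0,"wz":0},{"x":-0.038,"y":0,"z":0,"wx":0,"wy":0,"wz":0},{"x":-0.042,"y":0,"z":0,"wx":0,"wy":0,"wz":0},{"x":-0.046,"y":0,"z":0,"wx":0,"wy":0,"wz":0},{"x":-0.050,"y":0,"z":0,"wx":0,"wy":0,"wz":0}]'
python3 -m handwheel '[{"x":-0.003,"y":0,"z":0,"wx":0,"wy":0,"wz":0},{"x":-0.006,"y":0,"z":0,"wx":0,"wy":0,"wz":0},{"x":-0.009,"y":0,"z":0,"wx":0,"wy":0,"wz":0},{"x":-0.009,"y":0,"z":0,"wx":0,"wy":0,"wz":0}]'; python3 -c "
from h import *
go([-.165,-.08,.04],'d')
a=ctrl.get_image('side')['image'];cv2.imwrite('pics/s2.png',cv2.resize(a[150:350,180:400,::-1],None,fx=3,fy=3))"
```

```text
time: 3.6
position: [0.47, -0.0906, 0.0395]
tool_rot: [0.262, -3.131, 0.0]
ft_force: [-0.1, -1.3, 0.4]
grip_width: 0.008
grip_force: 0.5
time: 3.93
position: [0.4783, -0.0892, 0.0394]
tool_rot: [0.262, -3.129, 0.0]
ft_force: [-2.2, -1.3, 1.0]
grip_width: 0.007
grip_force: 1.1
target [ 0.422 -0.101  0.04 ] shift [ 0.0577 -0.0024 -0.0005] rot [-0.  -0.1  0.6]
```

View pics/s2.png

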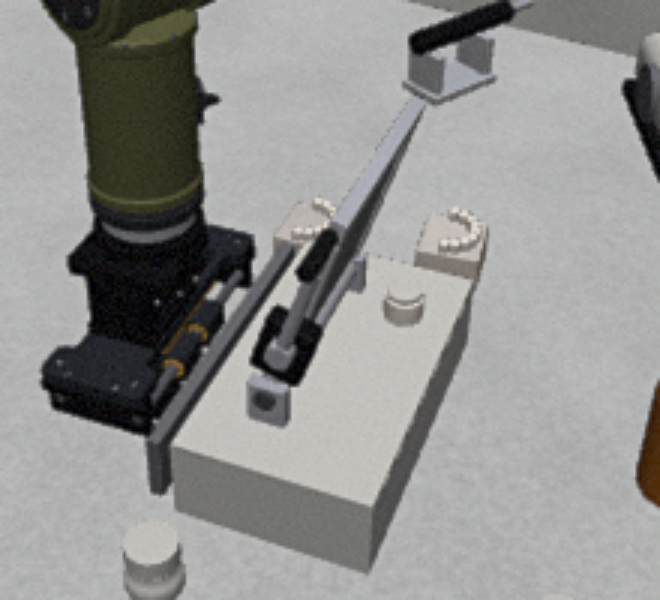

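The drawer front is now close to the base (left end at (160,470)), with a gap of about 10 mm. I'll keep pushing.

```bash
python3 -m handwheel '[{"x":-0.002,"y":0,"z":0,"wx":0,"wy":0,"wz":0},{"x":-0.004,"y":0,"z":0,"wx":0,"wy":0,"wz":0},{"x":-0.006,"y":0,"z":0,"wx":0,"wy":0,"wz":0}]'
python3 -m handwheel '[{"x":-0.002,"y":0,"z":0,"wx":0,"wy":0,"wz":0},{"x":-0.004,"y":0,"z":0,"wx":0,"wy":0,"wz":0}]'
python3 -m handwheel '[{"x":-0.001,"y":0,"z":0,"wx":0,"wy":0,"wz":0},{"x":-0.002,"y":0,"z":0,"wx":0,"wy":0,"wz":0}]'
```

```text
time: 4.23
position: [0.4842, -0.0881, 0.0394]
tool_rot: [0.262, -3.13, -0.0]
ft_force: [0.0, -0.6, 0.1]
grip_width: 0.003
grip_force: 0.3
time: 4.4
position: [0.4878, -0.0872, 0.0395]
tool_rot: [0.263, -3.129, -0.001]
ft_force: [-7.1, -1.3, 5.1]
grip_width: 0.008
grip_force: 4.0
time: 4.57
position: [0.4878, -0.0872, 0.0391]
tool_rot: [0.262, -3.125, -0.001]
ft_force: [-10.0, -1.8, 6.7]
grip_width: 0.003
grip_force: 5.2
```

```bash
python3 -m handwheel '[{"x":-0.001,"y":0,"z":0,"wx":0,"wy":0,"wz":0},{"x":-0.002,"y":0,"z":0,"wx":0,"wy":0,"wz":0}]'
python3 -m handwheel '[{"x":0.01,"y":0,"z":0,"wx":0,"wy":0,"wz":0},{"x":0.03,"y":0,"z":0,"wx":0,"wy":0,"wz":0},{"x":0.03,"y":0,"z":-0.04,"wx":0,"wy":0,"wz":0},{"x":0.03,"y":0,"z":-0.08,"wx":0,"wy":0,"wz":0},{"x":0.03,"y":0,"z":-0.12,"wx":0,"wy":0,"wz":0},{"x":0.03,"y":0,"z":-0.16,"wx":0,"wy":0,"wz":0},{"x":0.03,"y":0,"z":-0.2,"wx":0,"wy":0,"wz":0},{"x":0.03,"y":0,"z":-0.24,"wx":0,"wy":0,"wz":0},{"x":0.03,"y":0,"z":-0.25,"wx":0,"wy":0,"wz":0}]'
python3 -c "
from h import *
a=ctrl.get_image('side')['image'][200:340,205:345,::-1];b=ctrl.get_image('top')['image'][155:275,240:380,::-1]
o=np.zeros((560,780,3),np.uint8);o[:390,:390]=cv2.resize(a,(390,390),interpolation=2);b=cv2.resize(b,(390,334),interpolation=2);o[:334,390:]=b;cv2.imwrite('pics/s3.png',o)
go([-.0,-.132,.33],'r');go([-.02,-.132,.25],'r')"
```

```text
time: 4.73
position: [0.4878, -0.0872, 0.0387]
tool_rot: [0.261, -3.121, -0.002]
ft_force: [-14.9, -1.8, 9.7]
grip_width: 0.003
grip_force: 7.3
time: 5.48
position: [0.4662, -0.0917, 0.2965]
tool_rot: [-0.262, 3.118, 0.001]
ft_force: [1.1, -0.6, -0.7]
grip_width: 0.006
grip_force: 0.0
target [ 0.593 -0.127  0.33 ] shift [-0.1205 -0.0559 -0.0363] rot [ 0.4  0.4 90.6]
target [ 0.573 -0.13   0.25 ] shift [-0.0999 -0.0557  0.0435] rot [ 0.4  0.4 90.6]
```

View pics/s3.png

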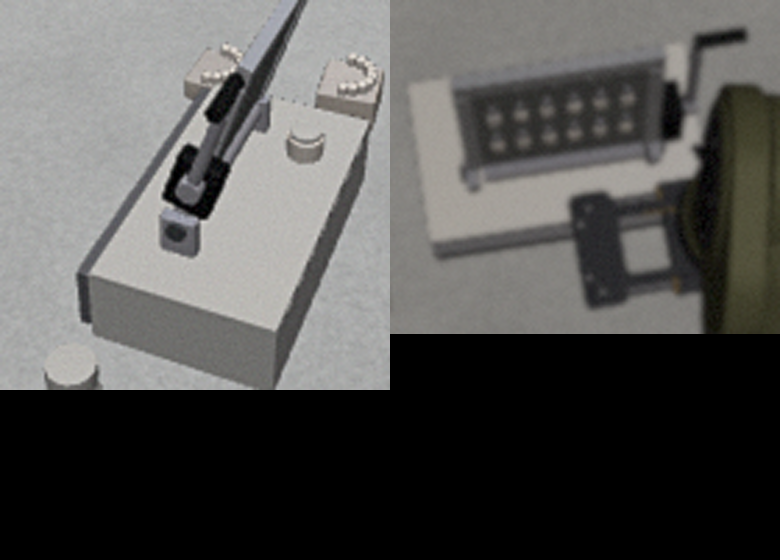

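The drawer is home: its front is flush along the base edge in both crops. The kickstand is still folded, with its toe at (225,97). I'll go there next.

```bash
python3 -m handwheel '[{"x":-0.03,"y":-0.02,"z":-0.02,"wx":0,"wy":0,"wz":90},{"x":-0.09,"y":-0.05,"z":-0.02,"wx":0,"wy":0,"wz":90},{"x":-0.09,"y":-0.05,"z":-0.02,"wx":0,"wy":0,"wz":90},{"x":-0.09,"y":-0.05,"z":-0.02,"wx":0,"wy":0,"wz":90},{"x":-0.09,"y":-0.05,"z":-0.02,"wx":0,"wy":0,"wz":90},{"x":-0.09,"y":-0.05,"z":-0.02,"wx":0,"wy":0,"wz":90},{"x":-0.09,"y":-0.05,"z":-0.02,"wx":0,"wy":0,"wz":90},{"x":-0.09,"y":-0.05,"z":-0.02,"wx":0,"wy":0,"wz":90},{"x":-0.09,"y":-0.05,"z":-0.02,"wx":0,"wy":0,"wz":90},{"x":-0.09,"y":-0.05,"z":-0.02,"wx":0,"wy":0,"wz":90}]'
python3 -m handwheel '[{"x":0,"y":0,"z":0,"wx":0,"wy":0,"wz":21},{"x":0,"y":0,"z":0,"wx":0,"wy":0,"wz":21},{"x":0,"y":0,"z":0,"wx":0,"wy":0,"wz":21},{"x":0,"y":0,"z":0,"wx":0,"wy":0,"wz":21},{"x":0,"y":0,"z":0,"wx":0,"wy":0,"wz":21}]'; python3 -c "
from h import *
go([-.02,-.132,.245],'r')
a=ctrl.get_image('wrist')['image'];cv2.imwrite('pics/w4.png',a[:,:,::-1])"
```

```text
time: 6.42
position: [0.5595, -0.1258, 0.3075]
tool_rot: [-1.626, -2.686, 0.001]
ft_force: [1.7, -0.0, -0.3]
grip_width: 0.008
grip_force: 0.0
time: 6.83
position: [0.5595, -0.1257, 0.3081]
tool_rot: [-2.078, -2.355, 0.002]
ft_force: [-0.4, -0.7, 0.3]
grip_width: -0.0
grip_force: 0.0
target [ 0.573 -0.13   0.245] shift [-0.0057  0.0132  0.0631] rot [-0.1 -0.  -1.9]
```

View pics/w4.png

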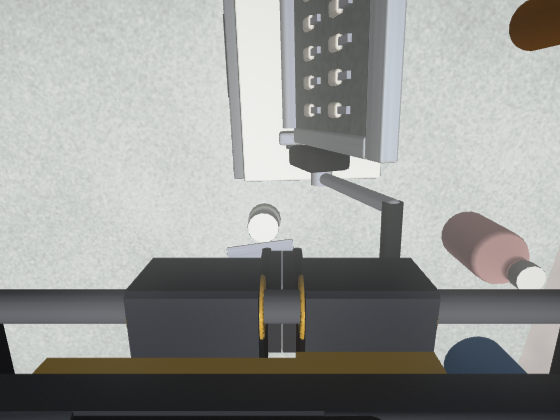

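The wrist view shows the leg from (320,180) to (395,203) and the toe bar running down from (392,202). The shut fingers are at column 282, ahead of the toe. I'll check the toe position from here.

```bash
cat >> h.py <<'E'
def wray(d,pts,q,r):
    p=np.load('p.npy');c,s=np.cos(p[2]),np.sin(p[2]);H=d['hand_eye'];o=q+r.apply(H[:3,3])
    for u,v,z in pts:
        ray=r.apply(H[:3,:3]@np.linalg.solve(d['K'],[u,v,1]));P=o+ray*(z-o[2])/ray[2];e=P[:2]-p[:2];print((u,v),'own',(c*e[0]+s*e[1]).round(4),(-s*e[0]+c*e[1]).round(4),z)
E
python3 -c "
from h import *
q,r=tool();d=ctrl.get_image('wrist');wray(d,[(392,202,.269),(382,205,.263),(402,205,.263),(397,160,.257),(373,155,.257),(405,0,.257)],q,r)"
```

```text
(392, 202) own 0.0296 -0.1047 0.269
(382, 205) own 0.0256 -0.1079 0.263
(402, 205) own 0.0373 -0.1083 0.263
(397, 160) own 0.0348 -0.0828 0.257
(373, 155) own 0.0208 -0.0795 0.257
(405, 0) own 0.0346 0.0002 0.257
```

```bash
python3 -m handwheel '[{"x":-0.006,"y":0.013,"z":0.035,"wx":0,"wy":0,"wz":-2},{"x":-0.006,"y":0.013,"z":0.065,"wx":0,"wy":0,"wz":-2},{"x":-0.006,"y":0.02,"z":0.065,"wx":0,"wy":0,"wz":-2},{"x":-0.006,"y":0.026,"z":0.065,"wx":0,"wy":0,"wz":-2},{"x":-0.006,"y":0.032,"z":0.065,"wx":0,"wy":0,"wz":-2},{"x":-0.006,"y":0.038,"z":0.065,"wx":0,"wy":0,"wz":-2},{"x":-0.006,"y":0.044,"z":0.067,"wx":0,"wy":0,"wz":-2},{"x":-0.006,"y":0.050,"z":0.069,"wx":0,"wy":0,"wz":-2},{"x":-0.006,"y":0.056,"z":0.072,"wx":0,"wy":0,"wz":-2},{"x":-0.006,"y":0.062,"z":0.075,"wx":0,"wy":0,"wz":-2}]'
python3 -c "
from h import *
go([-.02,-.132,.245],'r')"
```

```text
time: 7.77
position: [0.6227, -0.1245, 0.2348]
tool_rot: [2.041, 2.388, 0.0]
ft_force: [-1.5, -0.5, 0.8]
grip_width: 0.006
grip_force: 0.7
target [ 0.573 -0.13   0.245] shift [ 0.0026 -0.0498 -0.0102] rot [ 0.   0.  -0.1]
```

```bash
python3 -m handwheel '[{"x":0.002,"y":0.006,"z":0.004,"wx":0,"wy":0,"wz":0},{"x":0.002,"y":0.012,"z":0.008,"wx":0,"wy":0,"wz":0},{"x":0.002,"y":0.018,"z":0.012,"wx":0,"wy":0,"wz":0},{"x":0.002,"y":0.024,"z":0.016,"wx":0,"wy":0,"wz":0},{"x":0.002,"y":0.030,"z":0.019,"wx":0,"wy":0,"wz":0},{"x":0.002,"y":0.036,"z":0.022,"wx":0,"wy":0,"wz":0},{"x":0.002,"y":0.042,"z":0.024,"wx":0,"wy":0,"wz":0},{"x":0.002,"y":0.042,"z":0.024,"wx":0,"wy":0,"wz":0}]'
python3 -m handwheel '[{"x":0,"y":0,"z":-0.04,"wx":0,"wy":0,"wz":0},{"x":0,"y":0,"z":-0.08,"wx":0,"wy":0,"wz":0},{"x":0,"y":0,"z":-0.12,"wx":0,"wy":0,"wz":0},{"x":-0.03,"y":-0.03,"z":-0.13,"wx":0,"wy":0,"wz":0},{"x":0.01,"y":-0.05,"z":-0.13,"wx":0,"wy":0,"wz":0},{"x":0.05,"y":-0.05,"z":-0.13,"wx":0,"wy":0,"wz":0},{"x":0.08,"y":-0.05,"z":-0.13,"wx":0,"wy":0,"wz":0},{"x":0.08,"y":-0.05,"z":-0.13,"wx":0,"wy":0,"wz":0}]' 0.05
python3 -c "
from h import *
go([.0301,0.,.2576],'r',.29)
S=ctrl.get_image('side')['image'][170:340,205:375,::-1];a=cv2.resize(S,(390,390),interpolation=2);W=cv2.resize(ctrl.get_image('wrist')['image'][:,:,::-1],(520,390))
cv2.imwrite('pics/s5.png',cv2.resize(np.c_[a,W],(800,343)))"
```

```text
time: 8.43
position: [0.6638, -0.1152, 0.2091]
tool_rot: [-2.04, -2.388, 0.002]
ft_force: [0.8, -0.1, -0.0]
grip_width: 0.006
grip_force: 0.0
time: 9.1
position: [0.6023, -0.0355, 0.3415]
tool_rot: [-2.026, -2.398, -0.012]
ft_force: [-0.2, 0.9, -0.9]
grip_width: 0.517
grip_force: 0.0
target [0.602 0.008 0.258] shift [0.0428 0.0067 0.0842] rot [16.9 -0.3  0.6]Traceback (most recent call last):
  File "<string>", line 5, in <module>
    cv2.imwrite('pics/s5.png',cv2.resize(np.c_[a,W],(800,343)))
                                         ~~~~~^^^^^
    res = self.concatenate(tuple(objs), axis=axis)
ValueError: all the input array dimensions except for the concatenation axis must match exactly, but along dimension 1, the array at index 0 has size 390 and the array at index 1 has size 520
```

```bash
python3 -c "
from h import *
S=ctrl.get_image('side')['image'][170:340,205:375,::-1];a=cv2.resize(S,(390,390),interpolation=2);W=cv2.resize(ctrl.get_image('wrist')['image'][:,:,::-1],(410,390))
cv2.imwrite('pics/s5.png',np.hstack([a,W]))"
```

```text
(no output)
```

View pics/s5.png

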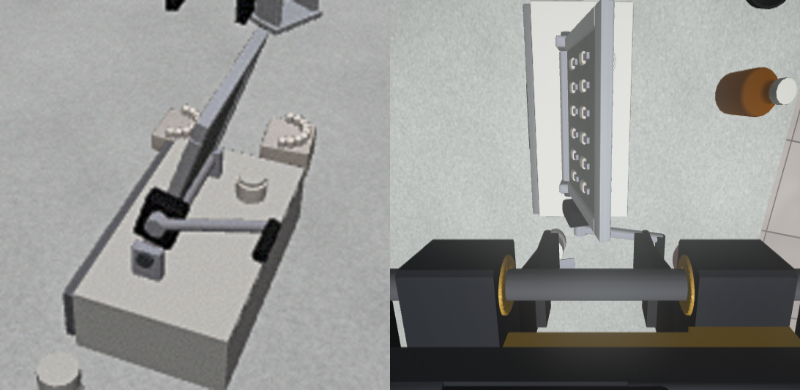

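The kickstand is fully down: the leg runs from (155,223) to the toe at (267,240) over the base top. The board still leans back and the gripper is open. Next is the pre-grasp pose above the top rail.

```bash
python3 -c "
from h import *
go(brd(.29,0,.21),'r',.29)"
```

```text
target [0.612 0.01  0.296] shift [0.0536 0.0183 0.0451] rot [16.7  0.  -0.1]
```

```bash
python3 -m handwheel '[{"x":0.03,"y":0.01,"z":0.01,"wx":7,"wy":0,"wz":0},{"x":0.054,"y":0.018,"z":0.03,"wx":14,"wy":0,"wz":0},{"x":0.054,"y":0.018,"z":0.045,"wx":16.7,"wy":0,"wz":0},{"x":0.054,"y":0.018,"z":0.045,"wx":16.7,"wy":0,"wz":0},{"x":0.054,"y":0.018,"z":0.045,"wx":16.7,"wy":0,"wz":0}]'; python3 -c "
from h import *
go(brd(.29,0,.143),'r',.29)
cv2.imwrite('pics/w6.png',ctrl.get_image('wrist')['image'][:,:,::-1])"
```

```text
time: 9.72
position: [0.6112, 0.0098, 0.2937]
tool_rot: [-1.909, -2.228, 0.333]
ft_force: [0.1, -2.1, -0.1]
grip_width: 0.573
grip_force: 0.0
target [0.593 0.007 0.232] shift [0.0003 0.0001 0.0644] rot [-0.2  0.1 -0.2]
```

View pics/w6.png

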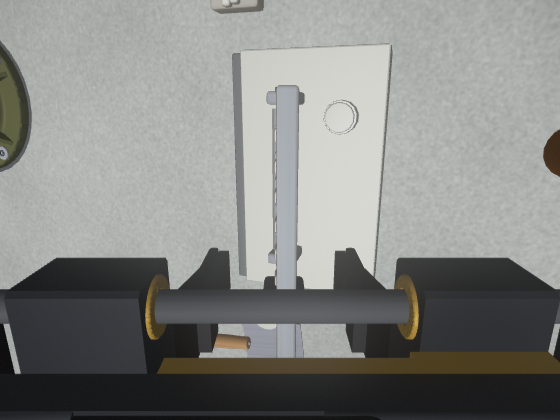

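The rail (columns 277-298) lies centred between the fingers (212 and 350) and seen end-on, so the tilt matches. I'll descend and grip.

```bash
python3 -m handwheel '[{"x":0,"y":0.001,"z":0.02,"wx":0,"wy":0,"wz":0},{"x":0,"y":0.001,"z":0.04,"wx":0,"wy":0,"wz":0},{"x":0,"y":0.001,"z":0.055,"wx":0,"wy":0,"wz":0},{"x":0,"y":0.001,"z":0.064,"wx":0,"wy":0,"wz":0},{"x":0,"y":0.001,"z":0.064,"wx":0,"wy":0,"wz":0}]'
python3 -m handwheel '[{"x":0,"y":0,"z":0,"wx":0,"wy":0,"wz":0},{"x":0,"y":0,"z":0,"wx":0,"wy":0,"wz":0},{"x":0,"y":0,"z":0,"wx":0,"wy":0,"wz":0},{"x":0,"y":0,"z":0,"wx":0,"wy":0,"wz":0},{"x":0,"y":0,"z":0,"wx":0,"wy":0,"wz":0},{"x":0,"y":0,"z":0,"wx":0,"wy":0,"wz":0},{"x":0,"y":0,"z":0,"wx":0,"wy":0,"wz":0},{"x":0,"y":0,"z":0,"wx":0,"wy":0,"wz":0},{"x":0,"y":0,"z":0,"wx":0,"wy":0,"wz":0},{"x":0,"y":0,"z":0,"wx":0,"wy":0,"wz":0}]' 0 20
python3 -c "
from h import *
for t in(.25,.2,.15,.1,.05,0):go(brd(t,0,.143),'r',t)
q,r=tool();print(r.as_matrix()[:,2])"
```

```text
time: 10.18
position: [0.5926, 0.0071, 0.2351]
tool_rot: [-1.91, -2.229, 0.324]
ft_force: [-0.5, -0.7, 0.0]
grip_width: 0.573
grip_force: 0.0
time: 11.02
position: [0.5941, 0.0088, 0.2341]
tool_rot: [-1.907, -2.232, 0.326]
ft_force: [3.0, 0.4, 0.8]
grip_width: 0.136
grip_force: 20.0
target [0.587 0.006 0.234] shift [-0.0016 -0.0066  0.0025] rot [-2.3  0.  -0. ]
target [0.581 0.005 0.235] shift [-0.0016 -0.0137  0.003 ] rot [-5.2  0.  -0. ]
target [0.574 0.004 0.236] shift [-0.0016 -0.0208  0.0038] rot [-8.  0. -0.]
target [0.567 0.003 0.237] shift [-0.0016 -0.0279  0.005 ] rot [-10.9   0.   -0. ]
target [0.56  0.002 0.238] shift [-0.0016 -0.0349  0.0065] rot [-13.8   0.   -0. ]
target [0.552 0.001 0.238] shift [-0.0016 -0.0418  0.0084] rot [-16.6   0.   -0. ]
[-0.28250159 -0.04482386 -0.95821901]
```

```bash
python3 -m handwheel '[{"x":0,"y":-0.0042,"z":0,"wx":-1.7,"wy":0,"wz":0},{"x":0,"y":-0.0084,"z":0.0002,"wx":-3.3,"wy":0,"wz":0},{"x":0,"y":-0.0127,"z":0.0005,"wx":-5,"wy":0,"wz":0},{"x":0,"y":-0.0169,"z":0.001,"wx":-6.7,"wy":0,"wz":0},{"x":0,"y":-0.021,"z":0.0015,"wx":-8.3,"wy":0,"wz":0},{"x":0,"y":-0.025,"z":0.0022,"wx":-10,"wy":0,"wz":0},{"x":0,"y":-0.0293,"z":0.003,"wx":-11.7,"wy":0,"wz":0},{"x":0,"y":-0.0334,"z":0.004,"wx":-13.3,"wy":0,"wz":0},{"x":0,"y":-0.0375,"z":0.005,"wx":-15,"wy":0,"wz":0},{"x":0,"y":-0.0415,"z":0.006,"wx":-16.6,"wy":0,"wz":0}]'
python3 -m handwheel '[{"x":0,"y":0,"z":0,"wx":0,"wy":0,"wz":0},{"x":0,"y":0,"z":0,"wx":0,"wy":0,"wz":0},{"x":0,"y":0,"z":0,"wx":0,"wy":0,"wz":0}]'
python3 -c "
from h import *
go(brd(0,0,.143),'r',0)
q,r=tool();print(r.as_matrix()[:,2],ctrl.get_state()['torque'])
T=ctrl.get_image('top')['image'][155:275,240:380,::-1];S=ctrl.get_image('side')['image'][170:340,205:375,::-1]
d=ctrl.get_image('wrist');o=np.zeros((580,800,3),np.uint8);o[:400,:400]=cv2.resize(S,(400,400),interpolation=2);o[:343,400:]=cv2.resize(T,(400,343),interpolation=2);cv2.imwrite('pics/s7.png',o)
cv2.imwrite('pics/w7.png',d['image'][:,:,::-1])"
```

```text
time: 11.85
position: [0.5527, 0.0025, 0.2399]
tool_rot: [2.041, 2.388, 0.001]
ft_force: [3.0, 0.9, -3.2]
grip_width: 0.134
grip_force: 20.0
time: 12.1
position: [0.5527, 0.0025, 0.24]
tool_rot: [-2.04, -2.387, 0.003]
ft_force: [2.2, 0.7, -2.8]
grip_width: 0.135
grip_force: 20.0
target [0.552 0.001 0.238] shift [-0.0018 -0.0005  0.002 ] rot [-0.1 -0.  -0. ]
[-2.36074042e-03 -3.66535277e-04 -9.99997146e-01] [ 0.13566445 -0.57403266 -0.14146742]
```

View pics/s7.png

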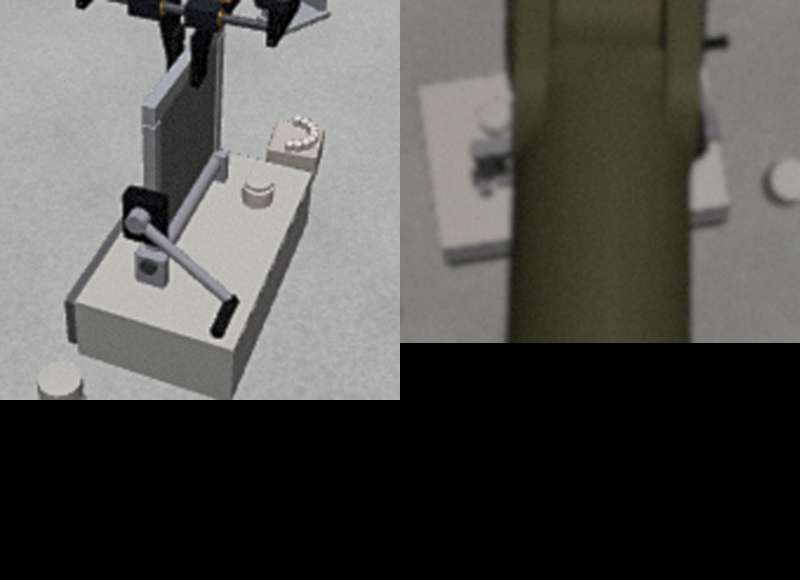

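View pics/w7.png

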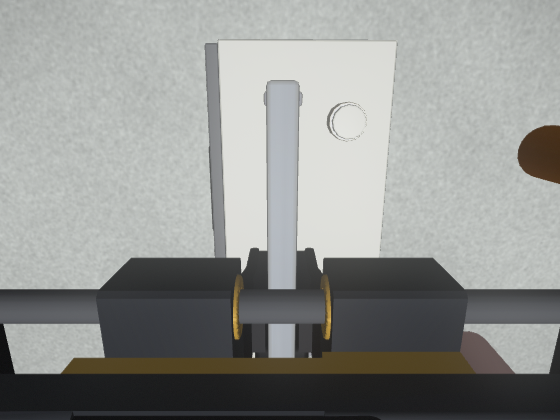

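The board stands upright, gripped at the rail. In the wrist view the hub posts (264-303) are symmetric about the rail (267-299). The kickstand is down with its toe over the base, the drawer is flush, and the fingers are clear of the kickstand. I'm handing in the job.

```bash
python3 -c "
from bench import ctrl
print(ctrl.close_job())"
```

```text
the job is handed in; nothing more can be done
None
```

The drawer is pushed home, the kickstand is snapped down, and the board is held upright by its top rail; I handed the job in at about 12 s of the 61 s allowed, and no verdict was returned.

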